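# Fold down a housing's sprung tab and tuck it under its lip

### The arm

A 6-joint arm with a two-finger parallel gripper is mounted at the origin on the work surface. World frame = base frame: x ahead of the robot, y to its left, z up, the work surface at z = 0. Lengths are in mm, angles in rad, forces in N, time in s.
With the tool pointing down it reaches from about 250 to 850 mm from the base axis. Payload 12.5 kg.
Tool frame: the origin (TCP) lies between the finger pads; the fingertips stand 22 mm ahead of it and the grasp point (between the pads) lies 3 mm ahead of it; z points along the fingers, y is the direction in which the jaws open and shut (so a half turn about z gives the same grasp; the last joint's range is limited). The gripper opens to 93 mm and grips with 3 to 60 N. Pads are 15 mm wide; open, the fingers measure 128 mm over their backs; the gripper's body (75 mm by 188 mm) begins 65 mm behind the grasp point.
Start: joints at [1.156, 0.351, 1.652, -0, 1.139, -0.085], TCP at [178.088, 520.355, 240.633] pointing down, gripper open.
Joint ranges: [-2.75, 2.75], [-0.79, 2.1], [0.01, 2.65], [-1.57, 4.71], [0.07, 3.14], [-2.87, 2.87]. Speed limits (rad/s): [2.22, 2.22, 2.79, 3.14, 3.14, 3.14].

### API

Orientations are given as [roll, pitch, yaw] about the fixed x, y, z axes, in that order (R = Rz(yaw) Ry(pitch) Rx(roll)).
In Python, from station import ctrl gives the robot as it stands.
- The arm moves only by the tool play_rows, never from a script. Its argument "moves" is a list of rows, each a list of 7 numbers: the turn, a rotation vector about the tool's x, y, z in rad, then the shift along the tool's x, y, z in cm, then the gripper's target within -1 to 1 (fully open at 1, half-way at 0, shut at -1). A call has exactly 5 rows; each row is the pose to reach, as a shift and turn from the pose commanded when the call began, along the tool's axes at that moment; what a row does not reach only later rows make up. A row lasts 1/8 s, in which the tool goes at most 62.5 mm and 10.7 degrees, less where a joint would pass 70% of its speed; a pose out of reach is approached as far as the arm can. A call with a gripper value outside its range is refused whole. The fingers move at their own pace and stop on an object; "newtons" is the grip in N (left out, the last holds). Time passes only in rows, so rows that repeat a pose let the fingers close, or fill a call up. It gives the time, the measured TCP pose, the force and the opening at its end, in the units of the state.
- ctrl.state(): the state, without advancing time (a new reading comes with each control period).
- ctrl.grab_frame(name): name is "scene" or "side" or "wrist"; returns a dict with "frame" (400x640x3 uint8, red, green, blue), "intrinsics" (3x3 intrinsics, pixels), "rvec" (rotation vector, rad) and "tvec" (3), from world to camera coordinates, as OpenCV has them. Camera axes: x right, y down, z forward; pixel columns grow to the right and rows downward; lengths in mm; the calibration is good to about 2 mm. The wrist camera is an equidistant fisheye: a pixel r from the principal point sees the ray r / f radians off the axis. A picture is of the moment at which its call begins. There is no depth.
- ctrl.job_done(): hands the job in, once; it reports no verdict.
The state is a dict: "time": time; "q": joint angles; "joint_velocities": joint speeds; "effort": joint torques, N m; "ee_pos": TCP position; "tool_rot": TCP orientation; "force": force on the tool from outside, world axes, zero at the start; "wrist_torque": the same for the moment, N m; "grip_width": opening from 0.0 (shut) to 1.0 (fully open).
Only numpy, scipy, OpenCV 4.12 (cv2) and the standard library are available. Lean on these libraries where they do the work, as an engineer would, in place of code of your own. Each camera call takes 0.05 s, during which the arm holds its last target.

### The job

Close the circuit compartment of the cast housing that is clamped on the metal plate: push its hinged tab over with the fingertips until it lies flat, and while still pressing it down (its hinge is springy) slide it along, pushing at its rib, until its free edge is tucked fully home beneath the retaining lip and it stays shut by itself; then take the fingers away. Pick nothing up, and leave the loose castings, the jar and the cup where they are.

Things in the scene. Friction and masses are not known exactly. Their poses are not given: they have to be found in the camera images.
- housing: beige cast housing 200 x 110 mm clamped on a fixed 250 x 150 x 12 mm metal plate. Origin: on the table under the tab's compartment; x points level from the tab's hinge to the lip (within 0.5 rad of the robot's +x), y across the tab, z up. Heights above the table: rails beside the tab and hinge end 78 mm, lip top and block behind it 88 mm; two clamps beside it 34 mm
- tab_hinge (a point): the middle of the tab's hinge axis, 76 mm above the table and 35 mm behind the housing's origin (along its -x) before sliding; it travels along with the tab when that slides. Axes as the housing's
- tab_edge (a point): middle of the tab's free edge, 80 mm from the hinge axis, half-way through its thickness. The tab is a beige panel 64 mm wide, 4 mm thick, centred on the hinge axis, standing open at the start. Axes: x from hinge to free edge, z out of the outer face (on top when folded flat)
- tab_rib (a point): push rib on the tab's outer face: middle of the line where its side nearer the hinge meets the face, 62 mm from the hinge axis. The rib is 46 mm long across the tab, 6 mm thick (62 to 68 mm from the hinge) and stands 9 mm out of the face; between rib and hinge the face is plain. Axes as for the edge
- lip (a point): middle of the lower front edge of the fixed retaining lip, 82 mm above the table, 84 mm ahead of the unslid hinge axis; the lip is 6 mm thick, as wide as the housing, and overhangs by 14 mm. The tab pressed flat has its top at 78 mm, 4 mm below the lip's underside, and its edge is 4 mm short of the lip until slid
- tab (a joint): hinge angle of the tab, rad: 0 pressed right down flat, 1.57 upright, up to 2.0 leaning back away from the lip. Starts between 1.4 and 1.9. Let go, it springs open again to 1.2 or more (about 0.06 N m when flat), unless its edge is under the lip, where it rests at about 0.05
- tab_slide (a joint): how far the tab, its hinge pin running in slots, is slid towards the lip, m: 0 at the start, 0.014 at the stop; stays where left (friction 3 N). The edge is under the lip from 0.004 on. If slid early, the tab comes down on top of the lip and must first be pushed back
- casting_a_mid (a point): loose cast block 110 x 60 x 45 mm high lying to the left of the housing, with a round hole and a slot in its top; the point is its centre
- casting_b_mid (a point): the same kind of loose cast block, 110 x 60 x 45 mm high, to the right of the housing; the point is its centre
- casting_c_mid (a point): loose cast block 90 x 60 x 50 mm high with one round hole, farther to the right; its centre
- jar_mid (a point): closed clear jar, 64 mm across, 85 mm high, at the left; its centre
- pot_mid (a point): open grey cup, 72 mm across, 80 mm high, at the left; its centre

How it is judged:
By the outcome, as a careful person would: the job done as asked, in the order asked, and still so for the second after the job is handed in, with the robot touching nothing.
It also fails if it takes over 32 s, if anything falls off the work surface, if the arm or the gripper's body presses on something with over 40 N, if the wrist force passes 120 N, or if a joint passes its speed limit or range.

## Working session

There is one attempt and no reset: what is moved stays moved. The work goes in short steps, Python scripts to look and compute and a tool call to move; the robot and the scene stay as the last step left them, time stands still between calls to the robot, and variables do not carry over. Pictures are saved under pics/ and viewed, and the job is handed in when it is done.

Besides the shell and the picture viewer there is one more tool, called by a JSON object that holds its "name" and its "arguments". play_rows: Moves the arm, as the interface text tells. Its arguments: {"type":"object","properties":{"moves":{"type":"array"},"newtons":{"type":"number"}},"required":["moves"]}

```bash
mkdir -p pics; ls; python3 - <<'E'
from station import ctrl
import cv2
s=ctrl.state();print(s)
for n in("scene","side","wrist"):
    f=ctrl.grab_frame(n);cv2.imwrite(f"pics/{n}0.png",f["frame"][:,:,::-1])
    print(n,f["intrinsics"],f["rvec"],f["tvec"])
E
```

```text
pics
{'time': 0.0, 'q': array([ 1.15639120e+00,  3.51230410e-01,  1.65242901e+00, -3.91931878e-06,
        1.13908686e+00, -8.46071164e-02]), 'joint_velocities': array([-2.37465017e-05,  7.77166336e-04,  1.42610209e-05, -1.41505687e-03,
       -6.29739460e-04, -1.82189915e-03]), 'effort': array([ 5.74676733e-05, -4.97332907e+01, -2.85245669e+01,  6.98719639e-02,
        2.59221689e-02, -1.08244285e-04]), 'ee_pos': array([177.97011071, 520.07314371, 240.10273242]), 'tool_rot': array([-3.14044285e+00, -9.39435193e-05,  2.81179623e+00]), 'force': array([ 0.30745497, -0.33384268,  0.47873614]), 'wrist_torque': array([-0.03136083, -0.00407676, -0.02555168]), 'grip_width': 0.9978564089956191}
scene [[453.52823166   0.         325.44678821]
 [  0.         453.52823166 201.55214824]
 [  0.           0.           1.        ]] [ 1.18267506  2.10438421 -1.12899276] [ 276.46172622 -203.64899819 1573.64015792]
side [[370.05196579   0.         318.1288274 ]
 [  0.         370.05196579 199.50993192]
 [  0.           0.           1.        ]] [ 2.20071254 -0.25809203  0.11332243] [-524.70719988  149.67033575  858.51173767]
wrist [[309.70691629   0.         327.12270588]
 [  0.         309.70691629 200.36519727]
 [  0.           0.           1.        ]] [-2.35274957 -1.68271842 -0.24833903] [-550.823149    -33.02857006  391.14523594]
```

View pics/scene0.png

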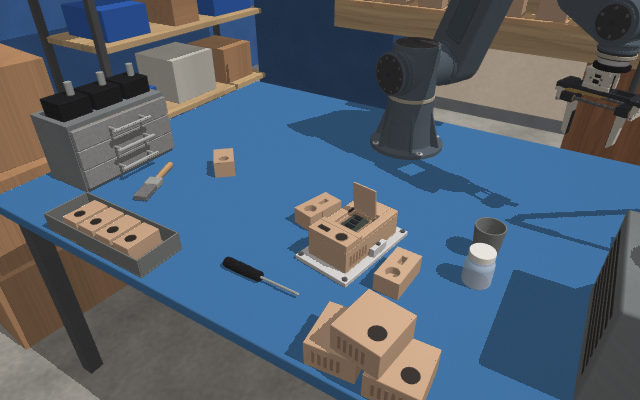

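View pics/side0.png

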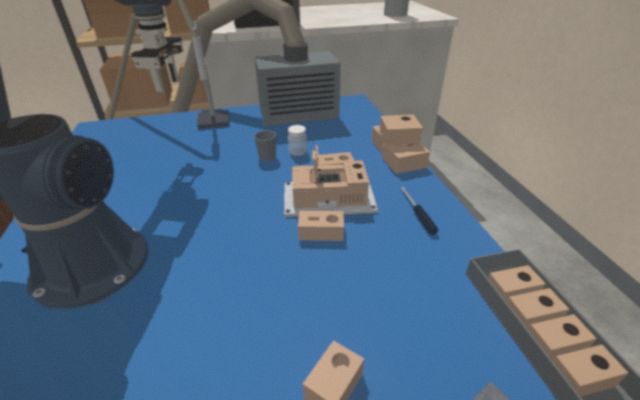

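View pics/wrist0.png

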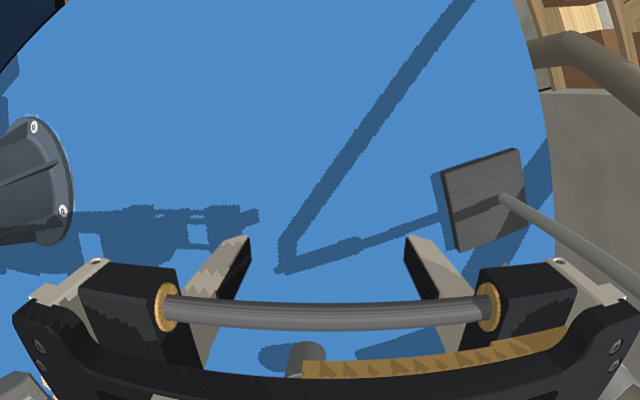

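The scene view shows the housing at about (350,235), with its tab standing at (365,200). The side view shows it at about (330,185), with the tab at (317,162). I'll zoom in on both.

```bash
cat > h.py <<'E'
import numpy as np,cv2
from scipy.spatial.transform import Rotation as Ro
CAM={}
def cam(f): 
    R=cv2.Rodrigues(np.array(f["rvec"],float))[0];return np.array(f["intrinsics"]),R,np.array(f["tvec"],float)
K={'scene':(np.array([[453.52823166,0,325.44678821],[0,453.52823166,201.55214824],[0,0,1]]),[1.18267506,2.10438421,-1.12899276],[276.46172622,-203.64899819,1573.64015792]),
'side':(np.array([[370.05196579,0,318.1288274],[0,370.05196579,199.50993192],[0,0,1]]),[2.20071254,-0.25809203,0.11332243],[-524.70719988,149.67033575,858.51173767])}
def onz(n,uv,z):
    k,r,t=K[n];R=cv2.Rodrigues(np.array(r))[0];t=np.array(t)
    c=-R.T@t;d=R.T@np.linalg.inv(k)@np.array([uv[0],uv[1],1.]);return c+d*(z-c[2])/d[2]
def tri(a,b):
    P=[]
    for n in('scene','side'):
        k,r,t=K[n];R=cv2.Rodrigues(np.array(r))[0];P.append(k@np.c_[R,t])
    X=cv2.triangulatePoints(P[0],P[1],np.array(a,float).reshape(2,1),np.array(b,float).reshape(2,1));return (X[:3]/X[3]).ravel()
def proj(n,X):
    k,r,t=K[n];return cv2.projectPoints(np.array(X,float).reshape(-1,3),np.array(r),np.array(t),k,None)[0].reshape(-1,2)
E
python3 - <<'E'
import cv2
a=cv2.imread('pics/scene0.png')[170:290,285:445];cv2.imwrite('pics/sc_z.png',cv2.resize(a,None,fx=5,fy=5,interpolation=cv2.INTER_CUBIC))
a=cv2.imread('pics/side0.png')[130:230,270:400];cv2.imwrite('pics/si_z.png',cv2.resize(a,None,fx=6,fy=6,interpolation=cv2.INTER_CUBIC))
E
```

```text
(no output)
```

View pics/sc_z.png

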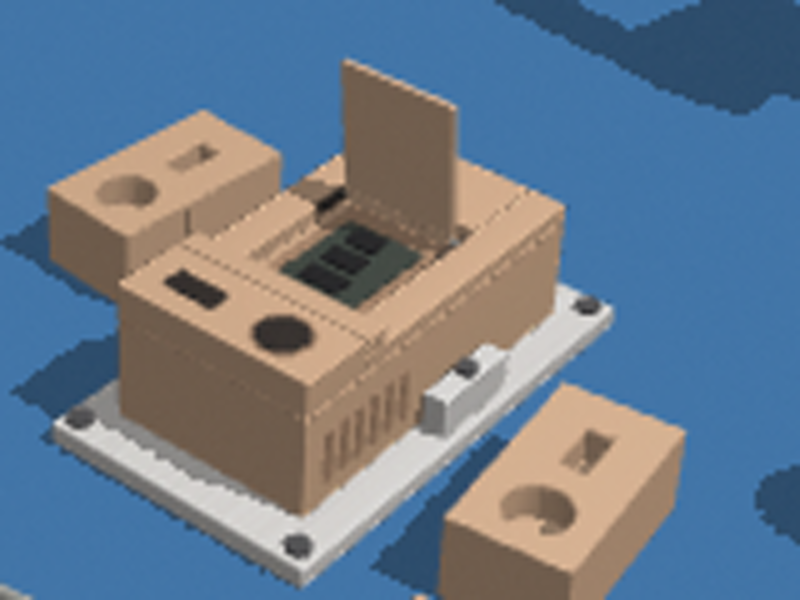

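View pics/si_z.png

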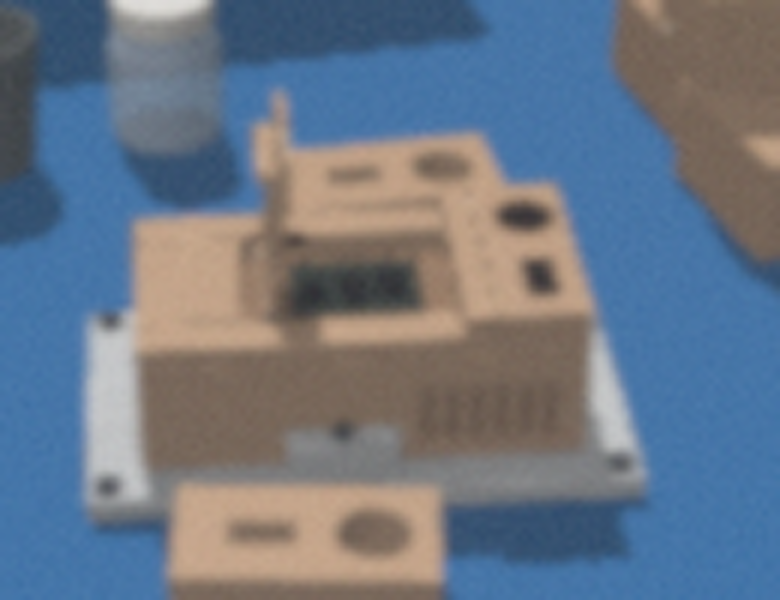

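```bash
python3 - <<'E'
from h import *
S=lambda u,v:(285+u/5-.4,170+v/5-.4)
D=lambda u,v:(270+u/6-.42,130+v/6-.42)
for nm,a,z in [('blk+x-y',S(120,285),88),('blk+x+y',S(305,385),88),('lip-y',S(185,240),88),('-x+y',S(565,207),78),('-x-y',S(340,155),78),('pl+x+y',S(303,572),12),('pl-x+y',S(612,308),12),('pl+x-y',S(55,428),12)]:
    print('sc',nm,onz('scene',a,z).round(1))
for nm,a,z in [('blk+x+y',D(558,185),88),('blk+x-y',D(590,315),88),('-x+y',D(135,222),78),('-x-y',D(137,350),78),('pl-x-y',D(92,512),12),('pl+x-y',D(645,492),12),('pl-x+y',D(88,315),12)]:
    print('si',nm,onz('side',a,z).round(1))
print(tri(S(120,285),D(590,315)),tri(S(565,207),D(135,222)),tri(S(305,385),D(558,185)))
print('tab top +y',tri(S(457,107),D(278,92)))
E
```

```text
sc blk+x-y [684.7  45.4  88. ]
sc blk+x+y [703.2 150.3  88. ]
sc lip-y [639.8  52.   88. ]
sc -x+y [508.9 185.3  78. ]
sc -x-y [525.5  72.   78. ]
sc pl+x+y [731.1 167.5  12. ]
sc pl-x+y [486.6 207.7  12. ]
sc pl+x-y [708.   23.5  12. ]
si blk+x+y [703.9 151.7  88. ]
si blk+x-y [682.5  44.6  88. ]
si -x+y [506.8 183.9  78. ]
si -x-y [489.7  80.2  78. ]
si pl-x-y [461.9  56.4  12. ]
si pl+x-y [702.1  11.5  12. ]
si pl-x+y [484.1 209.7  12. ]
[683.28812409  44.96768775  87.19147266] [507.16095762 184.872513    77.04418944] [703.67860072 150.61965478  88.53688745]
tab top +y [569.46799809 151.42831404 155.48370072]
```

```bash
cat >> h.py <<'E'
C=np.array([596.1,115.1]);yaw=-0.175
ux=np.array([np.cos(yaw),np.sin(yaw)]);uy=np.array([-ux[1],ux[0]])
def hf(p): d=np.array(p)[:2]-C;return np.array([d@ux,d@uy,p[2] if len(p)>2 else 0]).round(1)
E
python3 - <<'E'
from h import *
S=lambda u,v:(285+u/5-.4,170+v/5-.4)
D=lambda u,v:(270+u/6-.42,130+v/6-.42)
for nm,a,z in [('top+y',S(457,107),155.5),('top-y',S(343,60),155.5),('bot+y',S(453,240),78),('bot-y',S(347,200),78),('lip-y',S(185,240),88),('lip+y',S(372,347),88),('boardnear',S(185,240),88)]:
    print(nm,hf(onz('scene',a,z)))
for nm,a,z in [('lipfront-y near',D(465,332),82),('lipside78',D(465,332),78),('railfar',D(440,200),82),('tab+y top',D(278,92),155.5),('rib',D(260,125),142)]: print('si',nm,hf(onz('side',a,z)))
for th in(1.4,1.5,1.6,1.7,1.8):
  for y in(32,-32):
    x=-29.5+80*np.cos(th);p=C+ux*x+uy*y;P=[*p,76+80*np.sin(th)]
    print(th,y,(5*(proj('scene',P)[0]-[285,170]+.4)).round(),(6*(proj('side',P)[0]-[270,130]+.42)).round())
E
```

```text
top+y [-32.6  31.1 155.5]
top-y [-30.9 -32.3 155.5]
bot+y [-40.1  29.9  78. ]
bot-y [-33.2 -27.7  78. ]
lip-y [ 54.  -54.5  88. ]
lip+y [60.  58.6 88. ]
boardnear [ 54.  -54.5  88. ]
si lipfront-y near [ 43.3 -54.9  82. ]
si lipside78 [ 44.1 -49.1  78. ]
si railfar [44.2 55.1 82. ]
si tab+y top [-32.5  31.  155.5]
si rib [-40.9  26.  142. ]
1.4 32 [436. 124.] [315.  91.]
1.4 -32 [323.  74.] [325. 164.]
1.5 32 [447. 115.] [297.  90.]
1.5 -32 [334.  66.] [306. 163.]
1.6 32 [458. 107.] [279.  90.]
1.6 -32 [345.  59.] [287. 163.]
1.7 32 [468. 102.] [261.  92.]
1.7 -32 [355.  53.] [268. 165.]
1.8 32 [478.  97.] [244.  95.]
1.8 -32 [366.  49.] [249. 169.]
```

```bash
cat >> h.py <<'E'
def mv(hx,hy,tipz,yawt=None):
    """tool-frame shift(cm) and turn to put tip centre at housing-frame hx,hy, tip height"""
    from station import ctrl
    s=ctrl.state();R=Ro.from_euler('xyz',s['tool_rot']).as_matrix()
    p=np.r_[C+ux*hx+uy*hy,tipz+22];Rt=Ro.from_euler('xyz',[np.pi,0,yaw+np.pi]).as_matrix()
    print('t',round(s['time'],2),'shift cm',(R.T@(p-s['ee_pos'])/10).round(2),'turn',Ro.from_matrix(R.T@Rt).as_rotvec().round(3),'F',np.round(s['force'],1),'tip',hf(s['ee_pos']-[0,0,22]),'g',round(s['grip_width'],2))
E
python3 - <<'E'
from h import *
R=cv2.Rodrigues(np.array([-2.35274957,-1.68271842,-0.24833903]))[0];c=-R.T@np.array([-550.823149,-33.02857006,391.14523594]);print(c,'axis',R[2])
mv(-95,0,215)
E
```

```text
[100.94606247 547.65798184 383.89093622] axis [ 0.27354266 -0.09360134 -0.95729473]
t 0.15 shift cm [-43.29 -26.24   0.34] turn [-0.001 -0.    -0.155] F [-0.4  0.  -0.2] tip [-482.2  326.1  218.2] g 1.0
```

{"name": "play_rows", "arguments": {"moves": [[0,0,-0.05,-4.5,-2.7,0,-1],[0,0,-0.1,-9.5,-5.8,0,-1],[0,0,-0.155,-14.5,-8.8,0,-1],[0,0,-0.155,-19.5,-11.8,0,-1],[0,0,-0.155,-24.5,-14.9,0,-1]], "newtons": 30}}

```text
time: 0.78
ee_pos: [362.5, 298.4, 240.7]
tool_rot: [3.142, 0.0, 2.967]
force: [0.1, 0.2, -0.4]
grip_width: 0.51
```

```bash
python3 -c "
from h import *
mv(-95,0,215)"
```

```text
t 0.78 shift cm [-16.69 -13.99   0.37] turn [0. 0. 0.] F [ 0.1  0.2 -0.4] tip [-261.9  139.9  218.7] g 0.51
```

{"name": "play_rows", "arguments": {"moves": [[0,0,0,-4.0,-3.4,0,-1],[0,0,0,-8.0,-6.8,0,-1],[0,0,0,-12.5,-10.5,0,-1],[0,0,0,-16.7,-14.0,0.3,-1],[0,0,0,-16.7,-14.0,0.3,-1]]}}

```text
time: 1.4
ee_pos: [503.1, 130.7, 237.1]
tool_rot: [-3.141, -0.0, 2.963]
force: [-0.6, -0.1, -0.4]
grip_width: 0.009
```

```bash
python3 - <<'E'
from h import *
from station import ctrl
mv(-95,0,215)
f=ctrl.grab_frame('wrist');cv2.imwrite('pics/w1.png',f['frame'][:,:,::-1])
import json;json.dump({k:np.array(f[k]).tolist() for k in('intrinsics','rvec','tvec')},open('w1.json','w'))
a=cv2.imread('pics/w1.png')[30:330,120:520];cv2.imwrite('pics/w1z.png',cv2.resize(a,None,fx=2,fy=2,interpolation=cv2.INTER_CUBIC))
E
```

```text
t 1.4 shift cm [0.07 0.08 0.01] turn [-0.    -0.    -0.004] F [-0.6 -0.1 -0.4] tip [-94.3  -0.8 215.1] g 0.01
```

View pics/w1z.png

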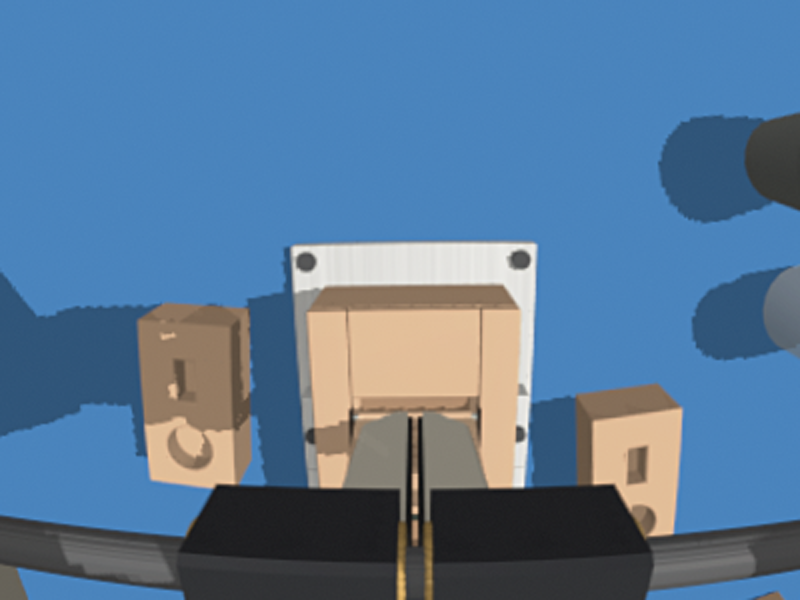

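```bash
cat >> h.py <<'E'
def wz(f,uv,z):
    k=np.array(f['intrinsics']);R=cv2.Rodrigues(np.array(f['rvec']))[0];c=-R.T@np.array(f['tvec'])
    d=np.array([(uv[0]-k[0,2]),(uv[1]-k[1,2])])/k[0,0];t=np.hypot(*d)
    r=R.T@np.r_[d/t*np.sin(t),np.cos(t)];return c+r*(z-c[2])/r[2]
E
python3 - <<'E'
from h import *
import json;f=json.load(open('w1.json'))
Z=lambda u,v:(120+u/2-.25,30+v/2-.25)
for n,a,z in [('rear-y',Z(309,310),78),('rear+y',Z(520,308),78),('cap end',Z(370,398),78),('cap end+y',Z(470,397),78),('line2',Z(370,410),76),('line2 if top',Z(370,410),156),('slot-y',Z(351,410),78),('slot+y',Z(480,407),78),('shadow top -y',Z(312,430),78),('plate-y',Z(292,247),12),('plate+y',Z(536,244),12)]:
    print(n,hf(wz(f,a,z)))
E
python3 -c "
import cv2
a=cv2.imread('pics/w1.png')[200:280,260:380];cv2.imwrite('pics/w1zz.png',cv2.resize(a,None,fx=6,fy=6,interpolation=cv2.INTER_CUBIC))"
```

```text
rear-y [-101.2  -53.2   78. ]
rear+y [-102.   54.   78.]
cap end [-53.3 -23.2  78. ]
cap end+y [-53.6  29.6  78. ]
line2 [-45.5 -23.5  76. ]
line2 if top [-79.7 -17.2 156. ]
slot-y [-46.3 -33.5  78. ]
slot+y [-47.9  35.1  78. ]
shadow top -y [-34.3 -55.4  78. ]
plate-y [-124.5  -73.8   12. ]
plate+y [-125.9   74.2   12. ]
```

View pics/w1zz.png

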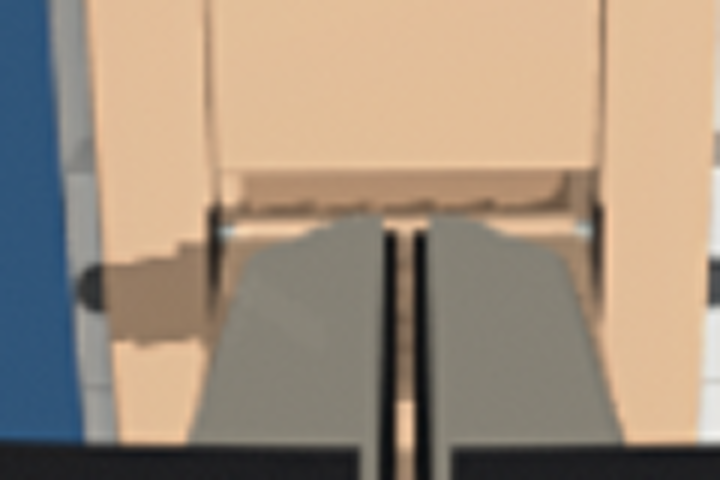

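{"name": "play_rows", "arguments": {"moves": [[0,0,0,-1.3,0.16,3.5,-1],[0,0,0,-2.5,0.16,7.5,-1],[0,0,0,-2.5,0.16,9.2,-1],[0,0,0,-3.2,0.16,9.2,-1],[0,0,0,-3.8,0.16,9.2,-1]]}}

```text
time: 2.08
ee_pos: [540.3, 128.6, 147.1]
tool_rot: [3.141, 0.002, 2.967]
force: [0.6, -0.2, 0.1]
grip_width: 0.006
```

```bash
python3 - <<'E'
from h import *
from station import ctrl
mv(-35.3,.8,121.5)
for n in('side','scene'):
    f=ctrl.grab_frame(n);a=f['frame'][:,:,::-1];a=a[110:230,260:420] if n=='side' else a[130:280,270:470]
    cv2.imwrite(f'pics/{n}2.png',cv2.resize(a,None,fx=4,fy=4,interpolation=cv2.INTER_CUBIC))
E
```

```text
t 2.08 shift cm [-2.2  -0.27  0.37] turn [0.001 0.002 0.001] F [ 0.6 -0.2  0.1] tip [-57.3   3.5 125.1] g 0.01
```

View pics/side2.png

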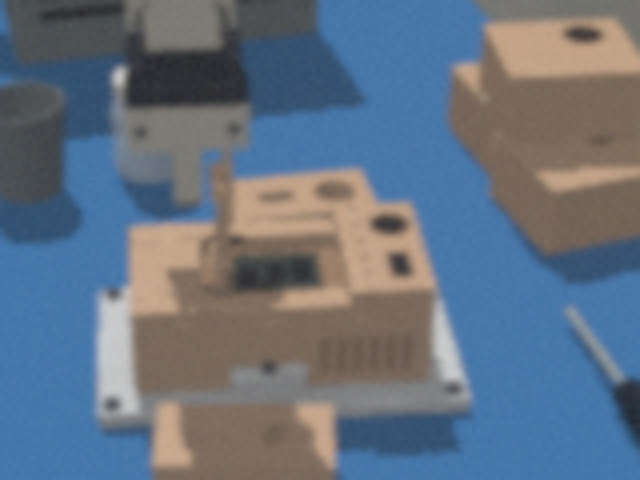

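View pics/scene2.png

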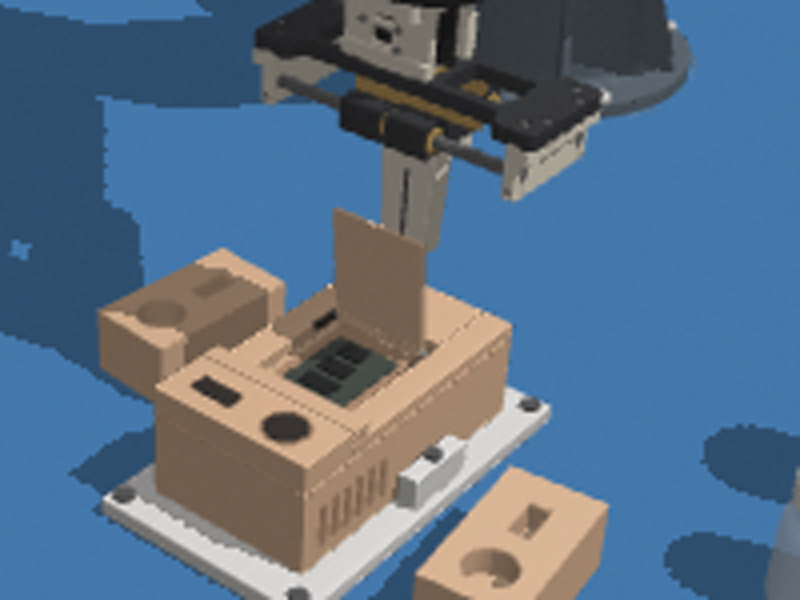

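{"name": "play_rows", "arguments": {"moves": [[0,0,0,-1.2,-0.25,0.15,-1],[0,0,0,-2.2,-0.25,0.37,-1],[0,0,0,-3.4,-0.25,0.76,-1],[0,0,0,-4.2,-0.25,1.33,-1],[0,0,0,-4.83,-0.25,2.03,-1]]}}

```text
time: 2.8
ee_pos: [587.0, 117.1, 124.7]
tool_rot: [-3.142, -0.0, 2.967]
force: [-0.6, 1.0, 0.9]
grip_width: 0.004
```

```bash
python3 - <<'E'
from h import *
from station import ctrl
mv(-4.1,.8,96.5)
for n in('side','scene'):
    f=ctrl.grab_frame(n);a=f['frame'][:,:,::-1];a=a[110:230,260:420] if n=='side' else a[130:280,270:470]
    cv2.imwrite(f'pics/{n}3.png',cv2.resize(a,None,fx=4,fy=4,interpolation=cv2.INTER_CUBIC))
E
```

```text
t 2.8 shift cm [-0.52  0.04  0.62] turn [-0. -0.  0.] F [-0.6  1.   0.9] tip [ -9.3   0.4 102.7] g 0.0
```

View pics/side3.png

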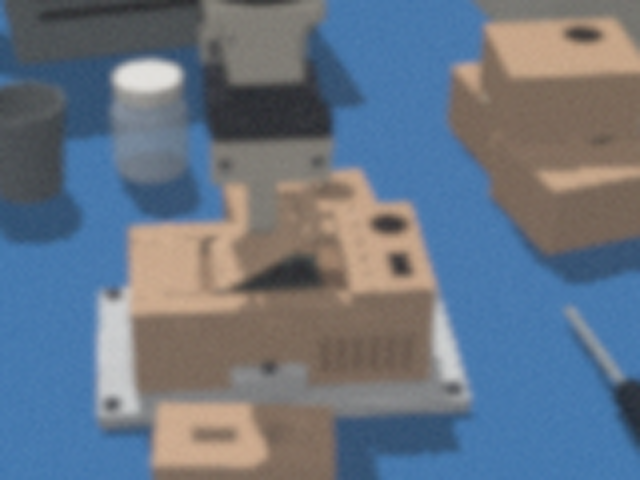

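View pics/scene3.png

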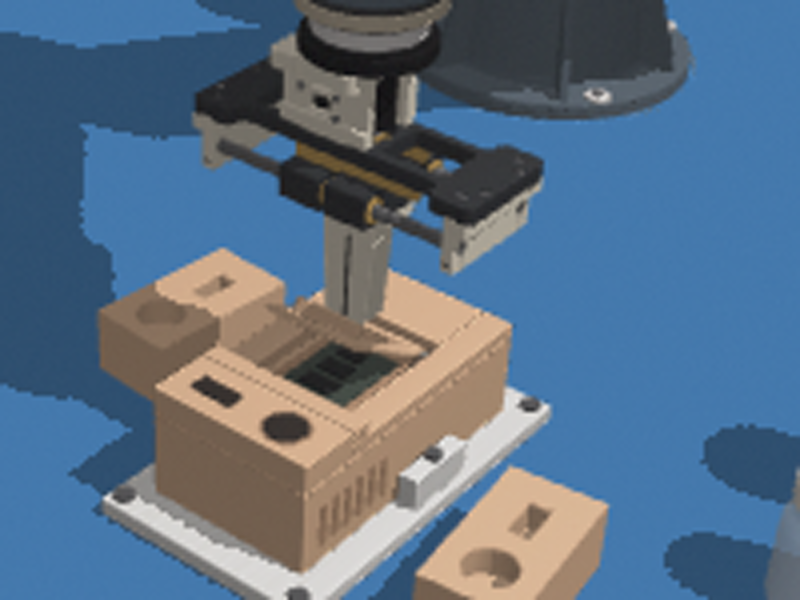

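{"name": "play_rows", "arguments": {"moves": [[0,0,0,-0.5,0.04,0.6,-1],[0,0,0,-0.7,0.04,1.05,-1],[0,0,0,-0.85,0.04,1.5,-1],[0,0,0,-0.95,0.04,1.95,-1],[0,0,0,-0.95,0.04,2.4,-1]]}}

```text
time: 3.52
ee_pos: [596.3, 116.0, 101.2]
tool_rot: [3.141, 0.001, 2.967]
force: [0.9, -0.9, 0.9]
grip_width: 0.008
```

```bash
python3 - <<'E'
from h import *
from station import ctrl
mv(0.5,.8,77)
for n in('side','scene'):
    f=ctrl.grab_frame(n);a=f['frame'][:,:,::-1];a=a[110:230,260:420] if n=='side' else a[130:280,270:470]
    cv2.imwrite(f'pics/{n}4.png',cv2.resize(a,None,fx=4,fy=4,interpolation=cv2.INTER_CUBIC))
E
```

```text
t 3.52 shift cm [-0.04 -0.01  0.22] turn [0.    0.001 0.   ] F [ 0.9 -0.9  0.9] tip [ 0.1  0.9 79.2] g 0.01
```

View pics/side4.png

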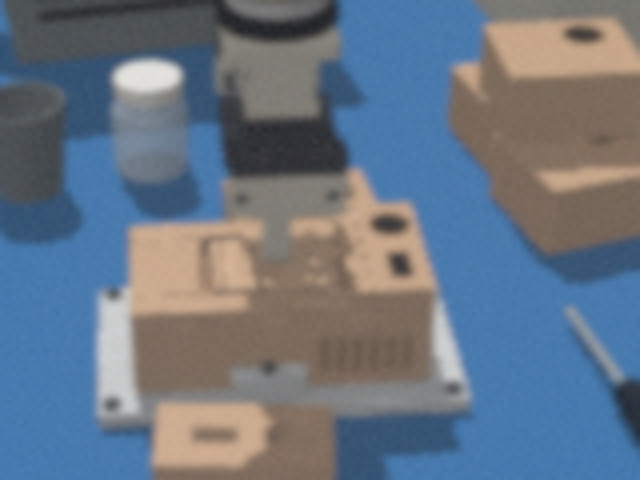

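View pics/scene4.png

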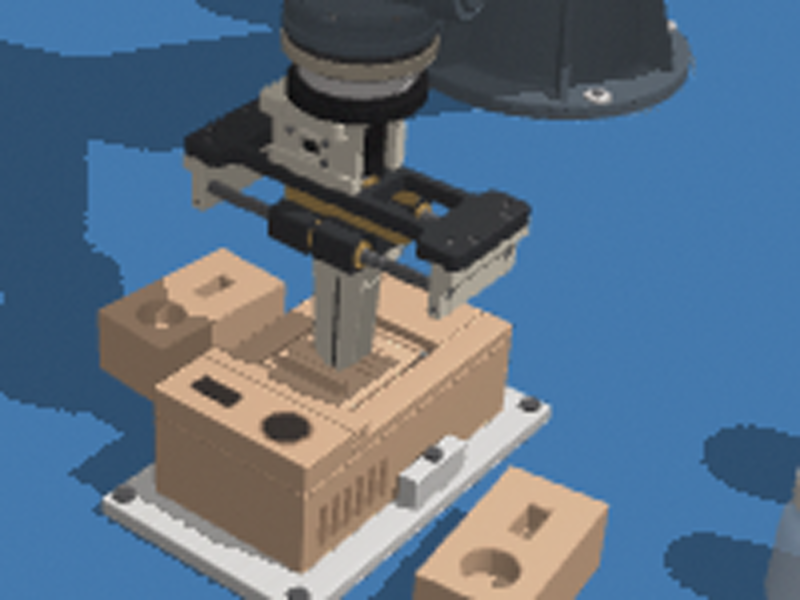

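{"name": "play_rows", "arguments": {"moves": [[0,0,0,0,0,0.05,-1],[0,0,0,0,0,0.1,-1],[0,0,0,0,0,0.15,-1],[0,0,0,0,0,0.2,-1],[0,0,0,0,0,0.2,-1]]}}

```text
time: 4.25
ee_pos: [596.1, 116.0, 99.9]
tool_rot: [3.142, 0.0, 2.967]
force: [-1.2, -1.2, 7.0]
grip_width: 0.001
```

```bash
python3 -c "
from h import *
mv(0.5,.8,77)"
```

```text
t 4.25 shift cm [-0.06 -0.01  0.09] turn [0. 0. 0.] F [-1.2 -1.2  7. ] tip [-0.1  0.9 77.9] g 0.0
```

{"name": "play_rows", "arguments": {"moves": [[0,0,0,0,0,0.03,-1],[0,0,0,-0.3,0,0.04,-1],[0,0,0,-0.6,0,0.04,-1],[0,0,0,-0.9,0,0.04,-1],[0,0,0,-1.2,0,0.04,-1]]}}

```text
time: 4.88
ee_pos: [607.9, 114.0, 99.7]
tool_rot: [3.141, 0.0, 2.967]
force: [-2.4, -0.4, 10.0]
grip_width: 0.003
```

```bash
python3 - <<'E'
from h import *
from station import ctrl
mv(0.5,.8,77)
for n in('side','scene'):
    f=ctrl.grab_frame(n);a=f['frame'][:,:,::-1];a=a[110:230,260:420] if n=='side' else a[130:280,270:470]
    cv2.imwrite(f'pics/{n}5.png',cv2.resize(a,None,fx=4,fy=4,interpolation=cv2.INTER_CUBIC))
E
```

```text
t 4.88 shift cm [ 1.13 -0.01  0.07] turn [0. 0. 0.] F [-2.4 -0.4 10. ] tip [11.8  0.9 77.7] g 0.0
```

View pics/scene5.png

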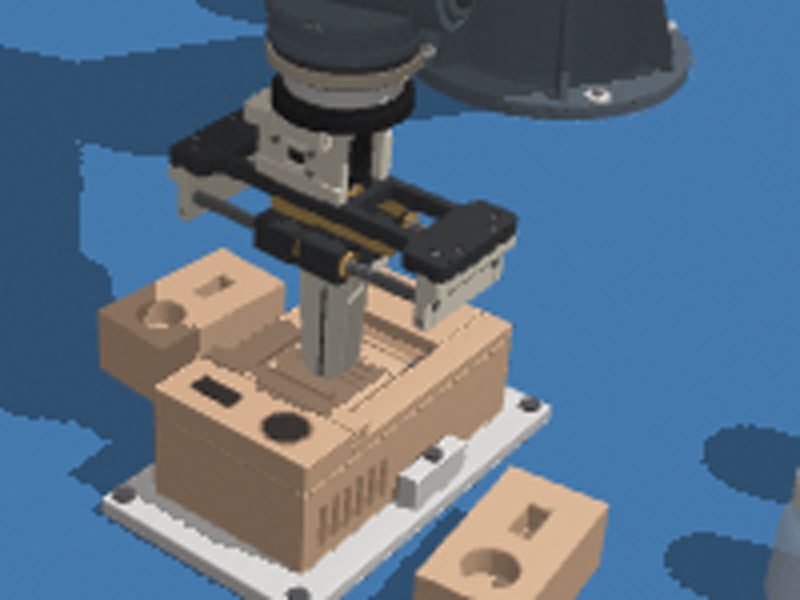

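{"name": "play_rows", "arguments": {"moves": [[0,0,0,-0.3,0,0,-1],[0,0,0,-0.6,0,0,-1],[0,0,0,-0.85,0,0,-1],[0,0,0,-1.1,0,0,-1],[0,0,0,-1.2,0,0,-1]]}}

```text
time: 5.6
ee_pos: [618.5, 112.1, 99.4]
tool_rot: [-3.141, -0.003, 2.967]
force: [-8.8, 0.6, 11.8]
grip_width: 0.005
```

```bash
python3 - <<'E'
from h import *
from station import ctrl
mv(0.5,.8,77)
for n in('side','scene'):
    f=ctrl.grab_frame(n);a=f['frame'][:,:,::-1];a=a[110:230,260:420] if n=='side' else a[130:280,270:470]
    cv2.imwrite(f'pics/{n}6.png',cv2.resize(a,None,fx=4,fy=4,interpolation=cv2.INTER_CUBIC))
E
```

```text
t 5.6 shift cm [ 2.21 -0.02  0.04] turn [-0.    -0.003  0.   ] F [-8.8  0.6 11.8] tip [22.6  1.  77.4] g 0.0
```

View pics/scene6.png

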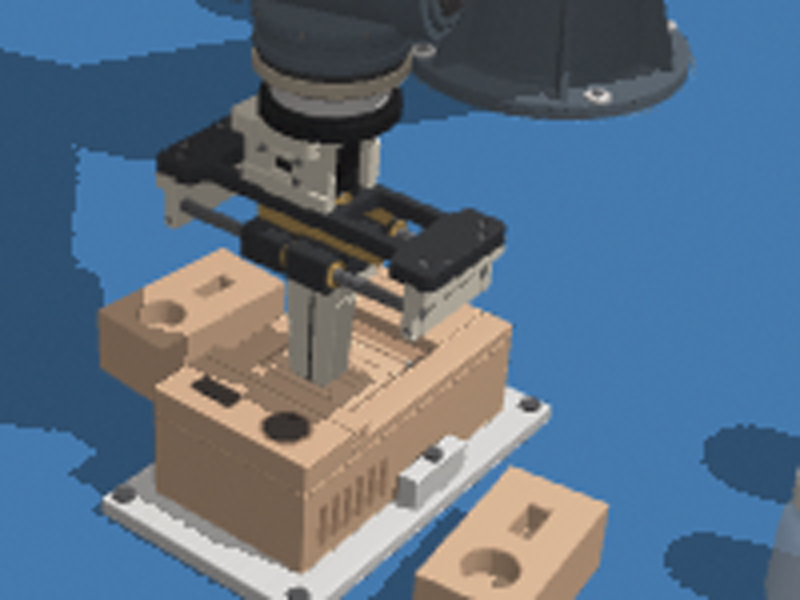

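View pics/side6.png

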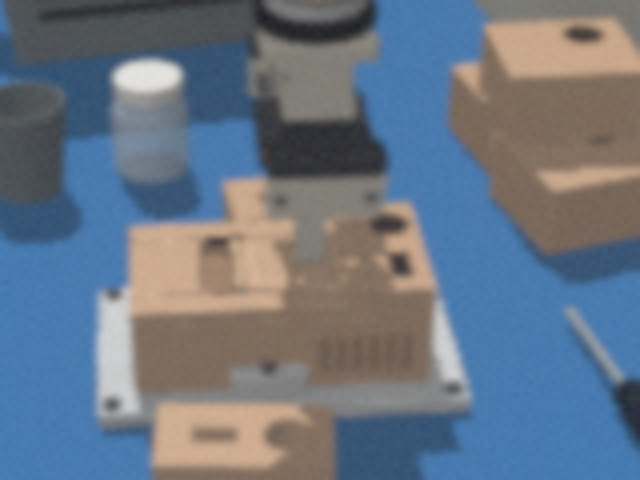

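{"name": "play_rows", "arguments": {"moves": [[0,0,0,-0.2,0,0,-1],[0,0,0,-0.35,0,0,-1],[0,0,0,-0.5,0,0,-1],[0,0,0,-0.6,0,0,-1],[0,0,0,-0.65,0,0,-1]]}}

```text
time: 6.32
ee_pos: [623.5, 111.2, 98.9]
tool_rot: [-3.141, -0.007, 2.967]
force: [-15.3, 2.0, 14.3]
grip_width: 0.005
```

```bash
python3 - <<'E'
from h import *
mv(28.5,.8,77)
E
```

```text
t 6.33 shift cm [-0.09 -0.01 -0.01] turn [-0.001 -0.007  0.   ] F [-15.3   2.   14.3] tip [27.6  0.9 76.9] g 0.0
```

{"name": "play_rows", "arguments": {"moves": [[0,0,0,-0.1,0,0,-1],[0,0,0,-0.2,0,0,-1],[0,0,0,-0.3,0,0,-1],[0,0,0,-0.3,0,0,-1],[0,0,0,-0.3,0,0,-1]]}}

```text
time: 6.95
ee_pos: [623.9, 111.1, 98.3]
tool_rot: [-3.14, -0.013, 2.967]
force: [-27.3, 3.0, 18.1]
grip_width: 0.004
```

```bash
python3 - <<'E'
from h import *
from station import ctrl
mv(28.5,.8,77)
for n in('side','scene'):
    f=ctrl.grab_frame(n);a=f['frame'][:,:,::-1];a=a[110:230,260:420] if n=='side' else a[130:280,270:470]
    cv2.imwrite(f'pics/{n}7.png',cv2.resize(a,None,fx=4,fy=4,interpolation=cv2.INTER_CUBIC))
E
```

```text
t 6.95 shift cm [-0.04 -0.01 -0.07] turn [-0.002 -0.013  0.001] F [-27.3   3.   18.1] tip [28.1  0.9 76.3] g 0.0
```

View pics/side7.png

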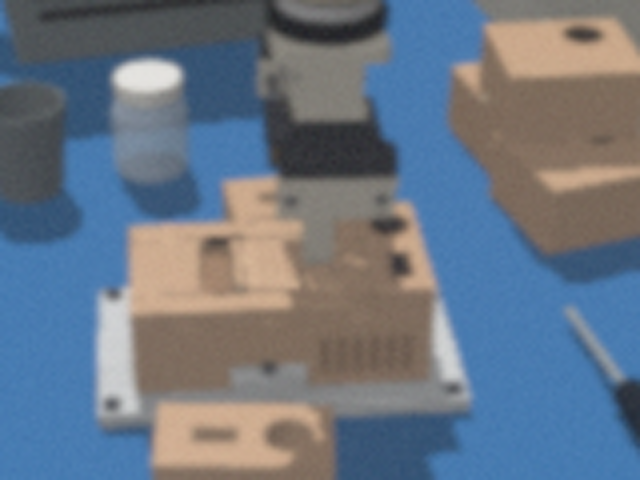

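{"name": "play_rows", "arguments": {"moves": [[0,0,0,0.2,0,-0.05,-1],[0,0,0,0.3,0,-0.2,-1],[0,0,0,0.35,0,-0.6,-1],[0,0,0,0.4,0,-2.0,-1],[0,0,0,0.4,0,-5.0,-1]]}}

```text
time: 7.68
ee_pos: [624.7, 110.8, 148.9]
tool_rot: [-3.141, -0.001, 2.967]
force: [0.3, -0.1, 0.1]
grip_width: 0.004
```

{"name": "play_rows", "arguments": {"moves": [[0,0,0,1.5,0,-3,-1],[0,0,0,5,0,-6,-1],[0,0,0,9,0,-9,-1],[0,0,0,13,0,-9,-1],[0,0,0,15,0,-9,-1]]}}

```text
time: 8.3
ee_pos: [476.2, 137.2, 240.2]
tool_rot: [3.141, 0.002, 2.967]
force: [0.6, -0.8, 0.4]
grip_width: 0.004
```

```bash
python3 - <<'E'
from h import *
from station import ctrl
mv(28.5,.8,77)
for n in('side','scene','wrist'):
    f=ctrl.grab_frame(n);a=f['frame'][:,:,::-1];a={'side':a[130:230,270:400],'scene':a[170:290,285:445],'wrist':a[100:400,120:520]}[n]
    k={'side':6,'scene':5,'wrist':2}[n]
    cv2.imwrite(f'pics/{n}8.png',cv2.resize(a,None,fx=k,fy=k,interpolation=cv2.INTER_CUBIC))
E
```

```text
t 8.3 shift cm [-15.01  -0.03  14.15] turn [0.001 0.002 0.001] F [ 0.6 -0.8  0.4] tip [-121.9    0.9  218.2] g 0.0
```

View pics/side8.png

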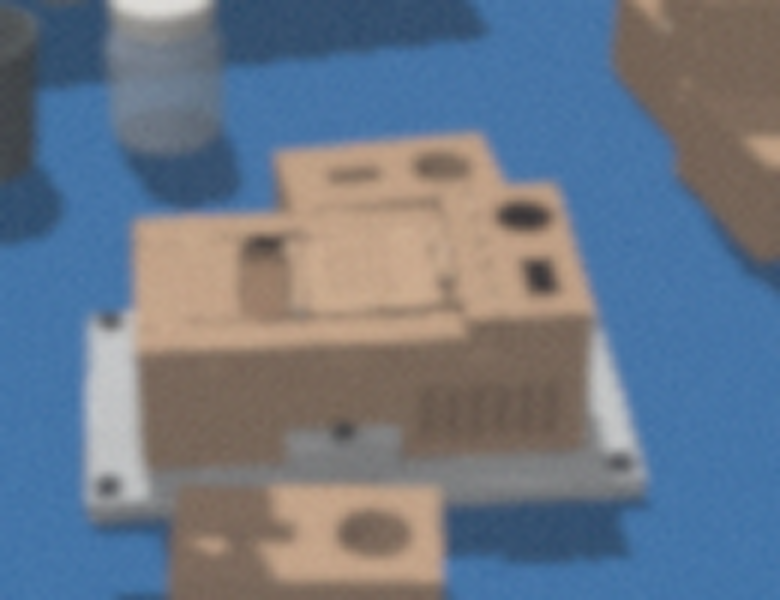

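View pics/scene8.png

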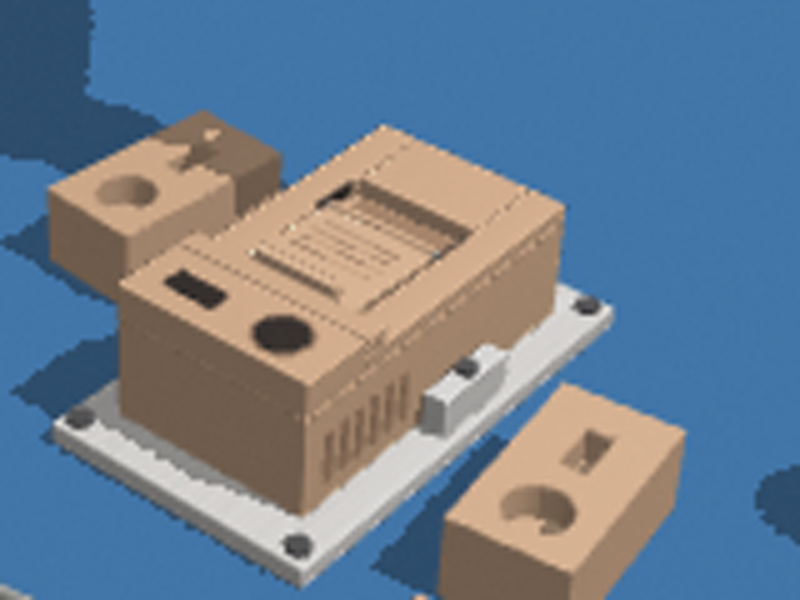

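```bash
python3 - <<'E'
from h import *
S=lambda u,v:(285+u/5-.4,170+v/5-.4)
D=lambda u,v:(270+u/6-.42,130+v/6-.42)
for a in [(255,248),(342,296)]:print('rib sc lip-side top',hf(onz('scene',S(*a),87)))
for a in [(290,265),(440,240),(450,300),(443,205)]:print('side',a,hf(onz('side',D(*a),78)),hf(onz('side',D(*a),87)))
a=cv2.imread('pics/scene8.png')[120:360,200:440];cv2.imwrite('pics/s8z.png',cv2.resize(a,None,fx=2.4,fy=2.4))
E
```

```text
rib sc lip-side top [ 36.3 -27.3  87. ]
rib sc lip-side top [38.6 25.4 87. ]
side (290, 265) [-29.2   9.9  78. ] [-29.8  -4.   87. ]
side (440, 240) [41.2 26.3 78. ] [39.4 12.1 87. ]
side (450, 300) [ 40.3 -23.7  78. ] [ 38.6 -37.1  87. ]
side (443, 205) [45.9 57.  78. ] [44.1 42.3 87. ]
```

View pics/s8z.png

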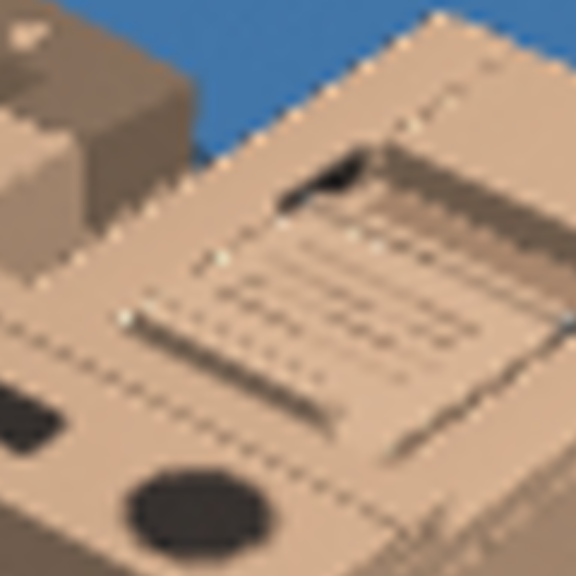

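View pics/wrist8.png

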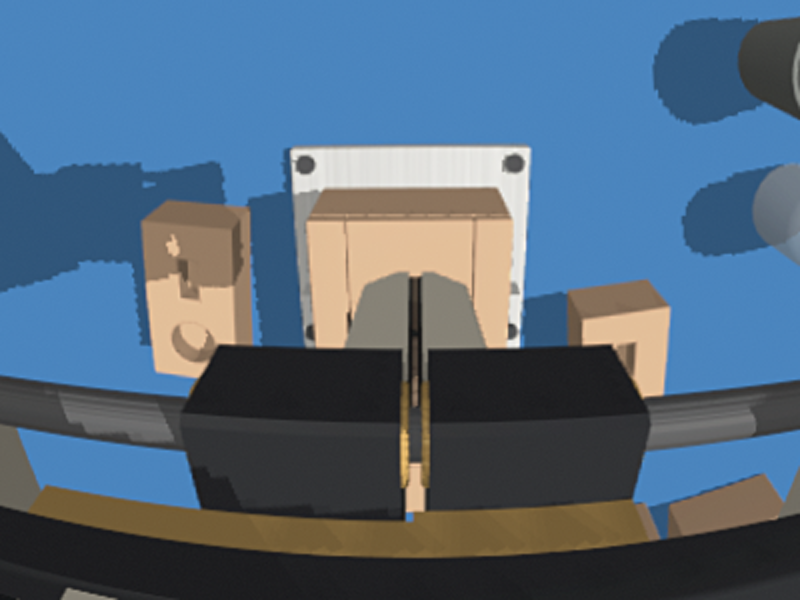

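```bash
python3 - <<'E'
from h import *
def prof(n,fn,off,k,ys,z=78,lo=-60,hi=60):
    im=cv2.cvtColor(cv2.imread(fn),cv2.COLOR_BGR2GRAY).astype(np.float32)
    xs=np.arange(lo,hi,2);acc=[]
    for y in ys:
        P=np.array([[*(C+ux*x+uy*y),z] for x in xs]);q=((proj(n,P)-off+.5)*k-.5).astype(np.float32)
        acc.append(cv2.remap(im,q[:,0].reshape(1,-1),q[:,1].reshape(1,-1),1)[0])
    return xs,np.mean(acc,0).round().astype(int)
for n,lst in {'side':[('side4',(260,110),4),('side7',(260,110),4),('side8',(270,130),6)],'scene':[('scene4',(270,130),4),('scene6',(270,130),4),('scene7',(270,130),4),('scene8',(285,170),5)]}.items():
    for f,o,k in lst:
        xs,p=prof(n,f'pics/{f}.png',np.array(o),k,[-26,-24,-22],lo=-56,hi=-10);print(f,dict(zip(xs.tolist(),p.tolist())))
xs,p=prof('scene','pics/scene8.png',np.array((285,170)),5,np.arange(-15,16,3),z=87,lo=20,hi=62);print('rib top plane',dict(zip(xs.tolist(),p.tolist())))
xs,p=prof('side','pics/side8.png',np.array((270,130)),6,np.arange(-15,16,3),z=87,lo=20,hi=62);print('rib side',dict(zip(xs.tolist(),p.tolist())))
E
```

```text
side4 {-56: 168, -54: 157, -52: 147, -50: 144, -48: 139, -46: 142, -44: 153, -42: 158, -40: 159, -38: 161, -36: 164, -34: 170, -32: 174, -30: 176, -28: 175, -26: 174, -24: 172, -22: 171, -20: 169, -18: 160, -16: 142, -14: 129, -12: 129}
side7 {-56: 169, -54: 159, -52: 150, -50: 145, -48: 142, -46: 140, -44: 138, -42: 139, -40: 139, -38: 138, -36: 136, -34: 135, -32: 134, -30: 139, -28: 147, -26: 152, -24: 157, -22: 164, -20: 173, -18: 178, -16: 180, -14: 179, -12: 176}
side8 {-56: 161, -54: 152, -52: 141, -50: 136, -48: 134, -46: 133, -44: 131, -42: 132, -40: 130, -38: 130, -36: 131, -34: 130, -32: 134, -30: 142, -28: 148, -26: 150, -24: 152, -22: 158, -20: 167, -18: 171, -16: 172, -14: 172, -12: 173}
scene4 {-56: 112, -54: 113, -52: 112, -50: 113, -48: 114, -46: 116, -44: 116, -42: 115, -40: 115, -38: 115, -36: 116, -34: 114, -32: 111, -30: 103, -28: 91, -26: 84, -24: 87, -22: 94, -20: 106, -18: 115, -16: 115, -14: 114, -12: 114}
scene6 {-56: 188, -54: 172, -52: 134, -50: 104, -48: 99, -46: 102, -44: 102, -42: 105, -40: 111, -38: 112, -36: 111, -34: 112, -32: 112, -30: 111, -28: 112
[... 253 characters left out ...]
13, -22: 113, -20: 113, -18: 114, -16: 114, -14: 115, -12: 115}
scene8 {-56: 182, -54: 167, -52: 129, -50: 100, -48: 93, -46: 94, -44: 93, -42: 103, -40: 130, -38: 156, -36: 161, -34: 162, -32: 166, -30: 172, -28: 173, -26: 159, -24: 151, -22: 163, -20: 180, -18: 186, -16: 183, -14: 174, -12: 172}
rib top plane {20: 167, 22: 169, 24: 183, 26: 188, 28: 183, 30: 173, 32: 179, 34: 190, 36: 163, 38: 117, 40: 97, 42: 114, 44: 154, 46: 177, 48: 180, 50: 178, 52: 180, 54: 172, 56: 156, 58: 169, 60: 182}
rib side {20: 176, 22: 176, 24: 176, 26: 176, 28: 176, 30: 174, 32: 169, 34: 165, 36: 164, 38: 166, 40: 166, 42: 162, 44: 160, 46: 163, 48: 166, 50: 167, 52: 166, 54: 163, 56: 161, 58: 160, 60: 162}
```

```bash
python3 -c "
from station import ctrl
print(ctrl.job_done(), ctrl.state()['time'])"
```

```text
the job is handed in; nothing more can be done
the job is handed in; nothing more can be done
```

The circuit compartment is shut: the tab is folded flat, slid home under the lip, and stayed there after I took the fingers away. I handed the job in at about 8.5 s of the 32 s allowed.

I pushed the tab over with the closed fingertips. I then pressed it flat with about 10 N and, still pressing, pushed at the rib until it met a hard stop.

**Checks that agreed:**
- **Stop reached:** over the last 3 mm of commanded push, the tip moved only about 0.4 mm while the force rose from 15 to 27 N.
- **Slide distance:** the tab's hinge-side edge moved about 14 mm in the side view between the flat and slid positions, with no visible change after the fingers left.
- **Final pictures:** the tab lies shut by itself, and the two castings and the jar beside the housing look unmoved. I did not re-measure the cup and the farther casting. The arm is clear, with the force reading about zero.

**Check that disagreed:** in the scene camera, the lip-side top edge of the rib measured 36–39 mm along the housing's x axis from its centre, where about 42 mm was expected. I put this down to shadow and pixel error, since the stop and the slide distance both pointed to fully home. I did not push again to confirm.

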